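# Unlock the dust box and hold its flap open with the lever

## Robot

A 7-joint arm with a two-finger parallel gripper is mounted at the origin on the work surface. World frame = base frame: x ahead of the robot, y to its left, z up, the work surface at z = 0. Lengths are in m, angles in rad, forces in N, time in s.
With the tool pointing down it reaches from about 0.35 to 0.9 m from the base axis. Payload 19.9 kg.
Tool frame: the origin (TCP) lies on the centre line of the jaws, within the pads' length; the fingertips stand 22 mm ahead of it and the grasp point (between the pads) lies 3 mm ahead of it; z points along the fingers, y is the line along which they close (so a half turn about z gives the same grasp; the last joint's range is limited). The gripper opens to 94 mm and grips with 3 to 60 N. Pads are 16 mm wide; open, the fingers measure 119 mm over their backs; the gripper's body (75 mm by 177 mm) begins 78 mm behind the grasp point.
Start: joints at [-0.042, 0.417, -0.01, 1.614, 0.005, 1.111, -0.053], TCP at [0.625, 0, 0.227] pointing down, gripper open.
Joint ranges: [-2.81, 2.81], [-0.39, 2.02], [-1.27, 1.25], [0.06, 2.57], [-1.19, 4.33], [0.19, 2], [-2.82, 2.82]. Speed limits (rad/s): [1.89, 1.89, 2.39, 2.39, 3.01, 3.01, 3.01].

## Interface

Orientations are given as [roll, pitch, yaw] about the fixed x, y, z axes, in that order (R = Rz(yaw) Ry(pitch) Rx(roll)).
In Python, from station import ctrl gives the robot as it stands.
- The arm moves only by the tool send_rows, never from a script. Its argument "increments" is a list of rows, each a list of 5 numbers: the closure, from -1 (fully open) to 1 (shut), so that 0 is half open, then the shift along the tool's x, y, z in cm, then the turn about the tool's z in degrees. In form: [[gripper, dx, dy, dz, turn], ...]. A call has 1 to 12 rows; each row is the pose to reach, as a shift and turn from the pose commanded when the call began, along the tool's axes at that moment; what a row does not reach only later rows make up. A row lasts 1/8 s, in which the tool goes at most 62.5 mm and 10.7 degrees, less where a joint would pass 70% of its speed; a pose out of reach is approached as far as the arm can. A call with a gripper value outside its range is refused whole. The fingers move at their own pace and stop on an object; "grip_force" is the grip in N (left out, the last holds). Time passes only in rows, so rows that repeat a pose let the fingers close. It gives the time, the measured TCP pose, the force, the opening and the grip force at its end, in the units of the state.
- ctrl.get_obs(): the state, without advancing time (a new reading comes with each control period).
- ctrl.camera(name): name is "scene" or "side" or "wrist"; returns a dict with "image" (420x560x3 uint8, red, green, blue), "intrinsics" (3x3 intrinsics, pixels), "xyz" and "orientation" of the camera in the world. Camera axes: x right, y down, z forward; pixel columns grow to the right and rows downward; lengths in m; the calibration is good to about 2 mm. A picture is of the moment at which its call begins. There is no depth.
- ctrl.job_done(): hands the job in; it is judged then, once.
The state is a dict: "t": time; "q": joint angles; "qd": joint speeds; "tau": joint torques, N m; "tcp_pos": TCP position; "orientation": TCP orientation; "ft_force": force on the tool from outside, world axes, zero at the start; "torque": the same for the moment, N m; "gripper_width": finger opening in m; "grip_force": force on a finger pad.
Only numpy, scipy, OpenCV 4.12 (cv2) and the standard library are available. Lean on these libraries where they do the work, as an engineer would, in place of code of your own. Each camera call takes 0.05 s, during which the arm holds its last target. There are 200 camera calls.

## Task

The low sanding-dust box is shut by a heavy steel flap that a small turning bar (the keeper) locks down. With a fingertip push the keeper's peg round until the keeper is fully aside of the flap; then press the wide pad on the long end of the loose lever all the way down onto its rubber stop, so that the short end raises the flap, and finish while still holding the pad down there. Do not touch the flap itself, do not lift the lever out of its stand, and leave the tub, the jar and the ring where they are.

Things in the scene. Friction and masses are not known exactly. Their poses are not given: they have to be found in the camera images.
- dustbox: Fixed plywood board, 250 x 530 x 12 mm, carrying the whole mechanism; may stand turned in the room. Origin: on the table under the box; z up; board spans x -125 to 125, y -425 to 105 mm. At its +y end a grey box, 170 (x) x 130 (y) mm, rim at z 80 mm, covered by the flap. The lever lies along y at x = 0, long end at -y; its stand (two slotted cheeks) is at y -165 mm, top z 117 mm
- flap (a joint): Flap opening angle in rad: 0 shut, grows as the free edge rises; about 0.34 when the lever's long end is down on the rubber stop. It falls shut by its own weight (about 2 kg) when the lever is let go
- flap_edge (a point): Middle of the flap's free edge, on its top face. The flap is a plain steel plate 170 (box x) x 160 (box y) x 8 mm, hinged along the box's +y rim, lying at z 80 to 88 mm when shut, its free edge at y -85 mm of the dustbox frame, beside the lever stand
- keeper (a joint): Angle of the keeper, a flat steel bar 110 x 16 x 8 mm on a post beside the flap. 0 to 0.3 at the start: it lies along the box's x, one end over the flap, blocking it. Grows clockwise seen from above, the peg going from the -x side towards +y; clear of the flap above 1.3, end stop at 1.6 (along the flap's side). Light friction, 1 to 2 N at the peg; stays where left
- keeper_peg (a point): Top centre of the keeper's upright round peg, 14 mm across, standing 42 mm above the bar (top at z 140 mm), 50 mm from the keeper's turning axis; moves with the keeper
- keeper_pivot (a point): Point on the keeper's vertical turning axis at the height of the bar's top face (z 98 mm; underside z 90 mm); fixed to the board at x -108, y -52 mm of the dustbox frame
- lever: Loose steel lever, 0.35 kg, its 12 mm cross pin lying in the stand's open slots. Origin: centre of the pin, z 95 mm; y towards the flap. At rest the short arm reaches 90 mm to +y, 22 mm down, to a round bar under the flap's free edge; the long arm reaches 200 mm to -y and rises 60 mm. Pressing turns it about 0.6 rad until the pad is on the rubber stop and takes about 3 to 8 N
- lever_pad (a point): Centre of the top face of the flat pad on the lever's long end (90 mm across the lever, 50 mm along it, 10 mm thick, sloping with the arm), 200 mm from the pin in plan; about 160 mm above the table at rest, about 38 mm when down on the stop
- tub: Bystander: white plastic open tub, 80 mm across, 80 mm high, standing loose on the table beyond the hinge side of the box; origin at the centre of its underside
- jar: Bystander: clear jar with white cap, 56 mm across, 70 mm high, standing loose on the board at the +x side of the lever; origin at the centre of its underside
- ring_part: Bystander: loose grey printed ring, 64 mm across, 26 mm high, lying on the board at the -x side of the lever; origin at the centre of its underside
- stop_top (a point): Centre of the top of the black rubber stop, a fixed disc 36 mm across, top 23 mm above the table, on the board below the lever's long end

How it is judged:
On the way, in this order (a step that is already met when the one before it is completed fails the run):
1. the keeper is swung clear of the flap while the flap is still shut (value of joint keeper above 1.3 rad and value of joint flap below 0.08 rad), for 0.2 s.
2. the lever, pressed by the fingers, has raised the flap (value of joint flap above 0.3 rad and contact force between the fingers and lever above 0.5 N), for 0.2 s.
At the end, for the whole second after the job is handed in: Keeper turned beyond 1.3 rad; the fingers still press the lever (over 0.5 N) with its pad lower than 50 mm above the table, at rest, and the flap stands open by more than 0.30 rad (all of step 2 and value of joint keeper above 1.3 rad and height (world z) of lever_pad below 0.05 m and linear speed of lever below 0.02 m/s); the arm keeps its last pose, push and grip.
It fails at once if the robot touches the flap (contact force between any of the fingers, the arm and flap_c0 above 1 N).
It fails at once if the lever is lifted or pulled out of its stand (pin more than 12 mm from its place) (distance of lever from where it was at the start of the episode above 0.012 m).
It fails at once if a bystander is moved more than 20 mm (distance of any of tub, jar, ring_part from where it was at the start of the episode above 0.02 m).
It also fails if it takes over 48 s, if anything falls off the work surface, if the arm or the gripper's body presses on something with over 40 N, if the wrist force passes 120 N, or if a joint passes its speed limit or range.

## Working session

There is one attempt and no reset: what is moved stays moved. The work goes in short steps, Python scripts to look and compute and a tool call to move; the robot and the scene stay as the last step left them, time stands still between calls to the robot, and variables do not carry over. Pictures are saved under pics/ and viewed, at most 10 in all, crops included, and the job is handed in when it is done.

Besides the shell and the picture viewer there is one more tool, called after "Request:" as a command line: name --pt "numbers of a row" for each row, then --argument value for the rest. send_rows: Moves the arm, as the interface text tells. Its arguments: {"type":"object","properties":{"increments":{"type":"array","items":{"type":"array","items":{"type":"number"}}},"grip_force":{"type":"number"}},"required":["increments"]}

```bash
mkdir -p pics
cat > h.py <<'E'
import numpy as np, cv2
from station import ctrl
from scipy.spatial.transform import Rotation as R
def snap(n,f):
    c=ctrl.camera(n); cv2.imwrite(f'pics/{f}.png',c['image'][:,:,::-1]); 
    np.savez(f'pics/{f}.npz',K=c['intrinsics'],p=c['xyz'],o=np.array(c['orientation'])); return c
def cam(f):
    d=np.load(f'pics/{f}.npz'); o=d['o']; M=o if o.shape==(3,3) else R.from_euler('xyz',o).as_matrix()
    return d['K'],d['p'],M
def ray(f,u,v):
    K,p,M=cam(f); return p, M@np.linalg.solve(K,[u,v,1.])
def onz(f,u,v,z):
    p,d=ray(f,u,v); return p+d*(z-p[2])/d[2]
def proj(f,P):
    K,p,M=cam(f); q=K@(M.T@(np.asarray(P)-p)); return q[:2]/q[2]
E
python3 - <<'E'
from h import *
a=[snap(n,n+'0') for n in('scene','side')]
for c in a: print(c['xyz'],c['orientation'])
o=ctrl.get_obs(); print(o['t'],o['tcp_pos'],o['orientation'])
E
```

```text
[ 1.15248342 -0.05957358  1.01921618] [-2.53085776  0.00754659  1.3180187 ]
[0.10038992 0.81453118 0.58710466] [-2.05704895 -0.00527037 -2.53551946]
0.1 [ 6.24695153e-01 -2.78123402e-05  2.26904565e-01] [-3.14052979e+00  8.75727161e-05  1.57076729e+00]
```

View pics/scene0.png

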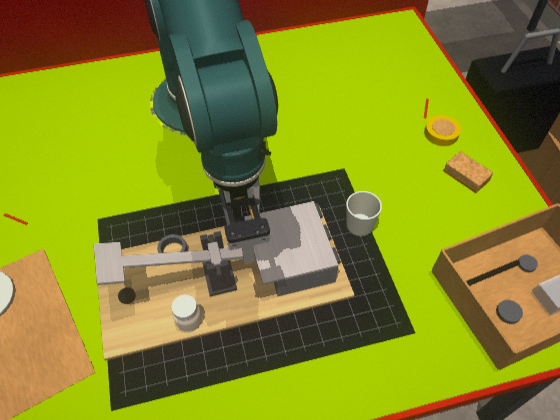

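View pics/side0.png

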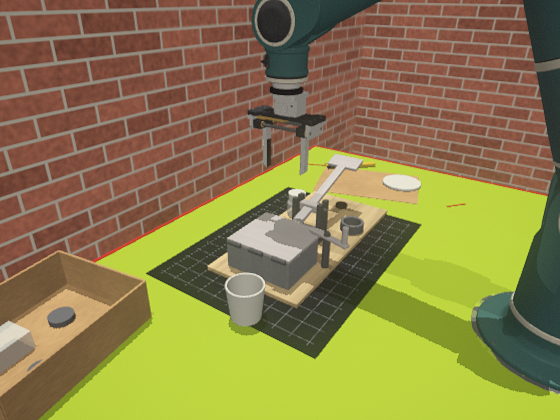

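The scene view shows the board's front corners at about (103,355) and (353,296), the pad at (109,263), and the flap's right corners at (322,204) and (337,258). In the side view, the keeper peg is at about (346,228) and the board's near corners are at (215,265) and (292,298). Next I'll fit the board pose from these.

```bash
cat >> h.py <<'E'
from scipy.optimize import least_squares
def W(s,P):
    P=np.asarray(P,float); c,t=np.cos(s[2]),np.sin(s[2]); return np.array([s[0]+c*P[0]-t*P[1],s[1]+t*P[0]+c*P[1],P[2]])
E
python3 - <<'E'
from h import *
obs=[('scene0',(103,356),(.125,-.425,.012)),('scene0',(353,296),(.125,.105,.012)),('scene0',(337,259),(.085,.075,.088)),('scene0',(322,204),(-.085,.075,.088)),
('side0',(215,266),(.125,.105,.012)),('side0',(292,299),(-.125,.105,.012)),('side0',(387,207),(-.125,-.425,.012))]
f=lambda s:np.concatenate([proj(n,W(s,P))-np.array(u) for n,u,P in obs])
r=least_squares(f,[.6,0.05,0],loss='soft_l1'); s=r.x; print(s, f(s).round(1).reshape(-1,2).tolist())
np.save('s.npy',s)
peg=onz('side0',346,227,.14); print('peg',peg,'pivot',W(s,(-.108,-.052,.098)))
i=np.array([np.cos(-s[2]),np.sin(-s[2])]); d=peg[:2]-s[:2]
print('peg box',i[0]*d[0]-i[1]*d[1], i[1]*d[0]+i[0]*d[1])
print('pad',W(s,(0,-.365,.16)), 'scene',proj('scene0',W(s,(0,-.365,.16))))
a=cv2.imread('pics/side0.png')[170:310,200:400]; b=cv2.imread('pics/scene0.png')[180:330,90:290]
for P in[(-.108,-.052,.098)]: print(proj('side0',W(s,P)))
cv2.imwrite('pics/c0.png',cv2.resize(a,None,fx=4,fy=4,interpolation=2))
E
```

```text
[ 0.57830342  0.10876805 -0.00176638] [[-0.8, 0.7], [1.4, 0.1], [1.2, 6.6], [-7.5, -2.6], [-8.1, -1.5], [3.6, 4.7], [2.1, 2.9]]
peg [0.42059201 0.06819299 0.14      ] pivot [0.47021173 0.0569589  0.098     ]
peg box -0.1576394897623611 -0.04085356996516707
pad [ 0.57765869 -0.25623138  0.16      ] scene [108.05316051 259.94708371]
[326.8700437  234.88223171]
```

View pics/c0.png

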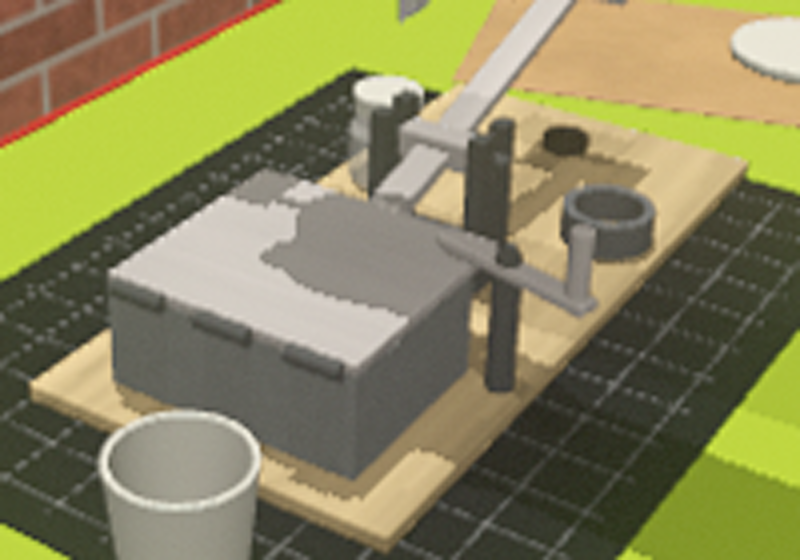

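The crop shows cleaner side-view pixels: board corners (207.5,266), (297,304.5) and (386.5,211), flap corners (227.5,238) and (288.7,261.7), peg top (346,227), and pivot knob about (327,233). The keeper lies across the box edge.

Run:
```python
from h import *
obs=[('scene0',(103,356),(.125,-.425,.012)),('scene0',(353,296),(.125,.105,.012)),
('side0',(207.5,265.5),(.125,.105,.012)),('side0',(296.5,304),(-.125,.105,.012)),('side0',(386.5,210.5),(-.125,-.425,.012)),('side0',(227.5,238),(.085,.075,.088)),('side0',(288.7,262),(-.085,.075,.088))]
f=lambda s:np.concatenate([proj(n,W(s,P))-np.array(u) for n,u,P in obs])
r=least_squares(f,[.6,0.1,0],loss='soft_l1'); s=r.x; print(s, f(s).round(1).reshape(-1,2).tolist())
np.save('s.npy',s)
peg=onz('side0',346,227.5,.14); pv=W(s,(-.108,-.052,.098));print('peg',peg,'pivot',pv,proj('side0',pv),np.hypot(*(peg-pv)[:2]))
for a in(0,.15,.3,.8,1.3,1.6): print(a,W(s,(-.108-.05*np.cos(a),-.052+.05*np.sin(a),.14)),proj('side0',W(s,(-.108-.05*np.cos(a),-.052+.05*np.sin(a),.14))))
print('pad',W(s,(0,-.365,.16)), proj('scene0',W(s,(0,-.365,.16))),proj('side0',W(s,(0,-.365,.16))))
print('mid-pad rays',onz('scene0',109,262,.16))
```

```text
[0.57625571 0.1095662  0.00158957] [[-0.2, 0.3], [1.6, -1.0], [-0.2, -0.5], [-0.0, 0.2], [2.8, -0.5], [-0.6, -0.7], [0.3, -0.9]]
peg [0.41961618 0.07019956 0.14      ] pivot [0.4683385  0.05739459 0.098     ] [327.5057151 235.2008086] 0.05037689574916455
0 [0.41833856 0.05731511 0.14      ] [349.14515605 225.29476941]
0.15 [0.41888813 0.0647879  0.14      ] [347.40873825 226.5935908 ]
0.3 [0.42054825 0.07209465 0.14      ] [345.21894186 227.72992982]
0.8 [0.43344619 0.09320697 0.14      ] [335.35401843 229.9851375 ]
1.3 [0.45488699 0.10555118 0.14      ] [323.71981547 229.45261257]
1.6 [0.46971903 0.10737552 0.14      ] [317.23876269 227.82646719]
pad [ 0.5768359  -0.25543334  0.16      ] [108.44726154 259.49556307] [346.96155005 160.73971938]
mid-pad rays [ 0.5827194  -0.25478558  0.16      ]
```

Request:
send_rows --pt "1 0.7 -4 0 8" --pt "1 1.4 -8 0 16" --pt "1 2.1 -12 0 24" --pt "1 2.8 -16 0 32" --pt "1 3.5 -20 0 40" --pt "1 4.2 -23.4 0 45" --pt "1 4.2 -23.4 0 45" --pt "1 4.2 -23.4 3 45" --pt "1 4.2 -23.4 6 45" --pt "1 4.2 -23.4 8.5 45" --pt "1 4.2 -23.4 9.5 45" --pt "1 4.2 -23.4 9.5 45"

```text
t: 1.6
tcp_pos: [0.3911, 0.0419, 0.1323]
orientation: [-3.141, 0.001, 0.786]
ft_force: [0.2, -0.4, -0.0]
gripper_width: 0.0002
grip_force: 0.0
```

Run:
```python
from h import *
snap('side','s1'); o=ctrl.get_obs(); print(o['t'],o['tcp_pos'],o['orientation'],o['gripper_width'],o['ft_force'])
a=cv2.imread('pics/s1.png')[120:320,250:450]; cv2.imwrite('pics/c1.png',cv2.resize(a,None,fx=3,fy=3,interpolation=2))
```

```text
1.65 [0.39139127 0.04198226 0.13285126] [3.14151577e+00 4.98811653e-06 7.85559882e-01] 0.0005586069454706511 [0.18418807 0.10229421 0.88901825]
```

View pics/c1.png

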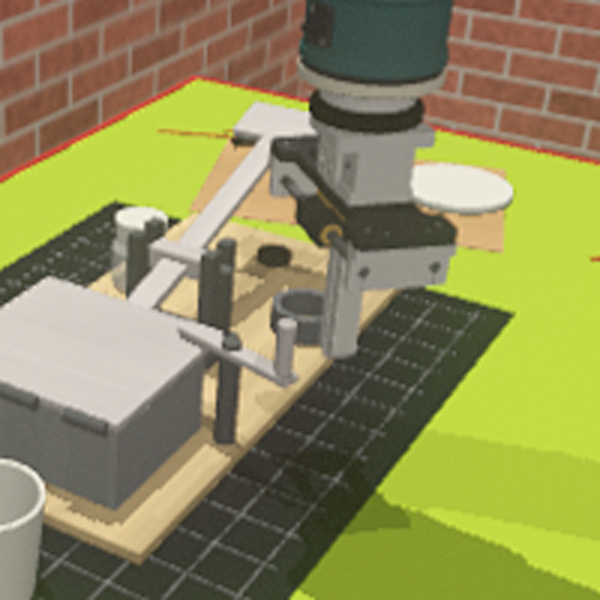

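The crop shows the closed fingertips behind the peg, which stands at about (287,345) in the crop. The tips are at about (342,350), above bar height, so I'll push along tool x.

Request:
send_rows --pt "1 1.0 0 0 0" --pt "1 2.0 0 0 0" --pt "1 2.6 0 0 0" --pt "1 3.2 0 0 0" --pt "1 3.8 0 0 0" --pt "1 4.4 0 0 0" --pt "1 5.0 0 0 0" --pt "1 5.6 0 0 0" --pt "1 6.2 0 0 0" --pt "1 6.8 0 0 0" --pt "1 7.4 0 0 0" --pt "1 7.4 0 0 0"

```text
t: 3.15
tcp_pos: [0.4437, 0.0948, 0.1325]
orientation: [-3.142, -0.0, 0.786]
ft_force: [-0.1, -0.8, 0.2]
gripper_width: 0.0006
grip_force: 0.0
```

Request:
send_rows --pt "1 0.3 0 0 0" --pt "1 0.6 0 0 0" --pt "1 0.8 0 0 0" --pt "1 0.8 0 0 0"

```text
t: 3.65
tcp_pos: [0.449, 0.1001, 0.1324]
orientation: [-3.142, -0.0, 0.785]
ft_force: [-1.0, -1.5, -0.3]
gripper_width: 0.0002
grip_force: 0.9
```

Run:
```python
from h import *
snap('side','s2'); s=np.load('s.npy')
for a in(1.0,1.3,1.45,1.6): print(a,((proj('s2',W(s,(-.108-.05*np.cos(a),-.052+.05*np.sin(a),.14)))-[270,160])*5).round())
a=cv2.imread('pics/s2.png')[160:280,270:390]; cv2.imwrite('pics/c2.png',cv2.resize(a,None,fx=5,fy=5,interpolation=2))
```

```text
1.0 [304. 351.]
1.3 [269. 347.]
1.45 [252. 344.]
1.6 [236. 339.]
```

View pics/c2.png

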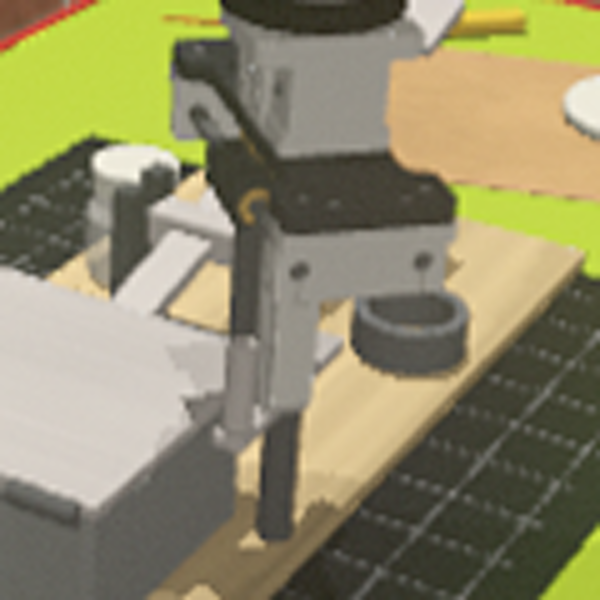

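In the crop, the peg top is at about (241,338), which puts the keeper at about 1.55 rad, fully aside. I'll back off and go to the pad.

Request:
send_rows --pt "1 -1 0 0 0" --pt "1 -2.5 0 0 0" --pt "1 -3 0 -2 0" --pt "1 -3 0 -5 0" --pt "1 -3 0 -8 -8" --pt "1 -3 0 -11 -16" --pt "1 -3 0 -12 -24" --pt "1 -3 0 -12 -32" --pt "1 -3 0 -12 -40" --pt "1 -3 0 -12 -45" --pt "1 -3 0 -12 -45"

```text
t: 5.08
tcp_pos: [0.4272, 0.0783, 0.2524]
orientation: [3.142, -0.0, 1.57]
ft_force: [0.5, -0.8, 0.2]
gripper_width: 0.0001
grip_force: 0.0
```

Request:
send_rows --pt "1 -4 2 0 0" --pt "1 -8 4 0 0" --pt "1 -12 6 0 0" --pt "1 -16 8 0 0" --pt "1 -20 10 0 0" --pt "1 -24 12 0 0" --pt "1 -28 14 0 0" --pt "1 -31 15 0 0" --pt "1 -33.4 15.2 0 0" --pt "1 -33.4 15.2 0 0" --pt "1 -33.4 15.2 0 0"

```text
t: 6.45
tcp_pos: [0.5796, -0.2545, 0.2524]
orientation: [-3.141, -0.0, 1.57]
ft_force: [-0.6, 0.6, 0.2]
gripper_width: 0.0003
grip_force: 0.0
```

Run:
```python
from h import *
snap('scene','a3'); snap('side','s3');s=np.load('s.npy');o=ctrl.get_obs(); print(o['t'],o['tcp_pos'],o['ft_force'])
t=o['tcp_pos']-[0,0,.022]; print(proj('a3',t),proj('s3',t)); 
for n in('a3','s3'): print(proj(n,W(s,(0,-.365,.16))))
a=cv2.resize(cv2.imread('pics/a3.png')[180:330,70:270],None,fx=2.8,fy=2.8,interpolation=2); b=cv2.resize(cv2.imread('pics/s3.png')[100:250,270:420],None,fx=2.8*.5*2,fy=2.8,interpolation=2)
c=np.hstack([a,b]); c=cv2.resize(c,(798,int(c.shape[0]*798/c.shape[1]))); print(c.shape, 798/(980)*2.8); cv2.imwrite('pics/c3.png',c)
```

```text
6.55 [ 0.57978146 -0.25418595  0.25255774] [0.11056462 0.91750537 0.15797773]
[ 98.4244563  240.71616517] [348.02152324 136.93019641]
[108.44726154 259.49556307]
[346.96155005 160.73971938]
(342, 798, 3) 2.28
```

View pics/c3.png

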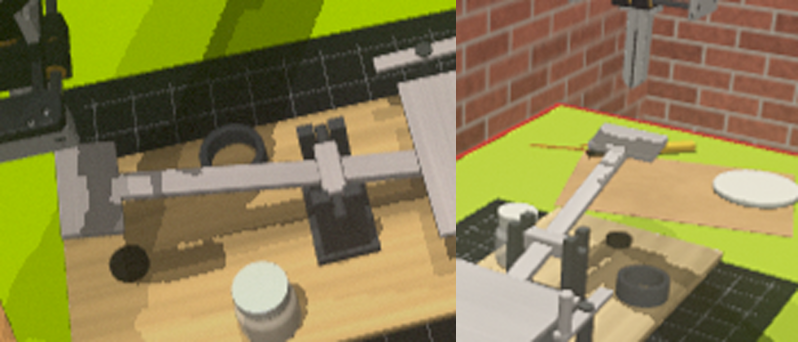

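The picture shows the keeper lying along the flap's side and the pad centred at about (109,263) in the scene view, under the fingertips to within 5 mm. Next I'll press down.

Request:
send_rows --pt "1 0 0 3 0" --pt "1 0 0 5.5 0" --pt "1 0 0 6.5 0" --pt "1 0 0 7.2 0" --pt "1 0 0 8 0" --pt "1 0 0 9 0" --pt "1 0 0 10 0" --pt "1 0 0 11 0" --pt "1 0 0 12 0" --pt "1 0 0 13 0" --pt "1 0 0 14 0"

```text
t: 7.92
tcp_pos: [0.5797, -0.2554, 0.1118]
orientation: [-3.142, 0.0, 1.571]
ft_force: [0.9, -3.4, 5.7]
gripper_width: 0.0007
grip_force: 2.6
```

Request:
send_rows --pt "1 0 0 0.8 0" --pt "1 0 0 1.6 0" --pt "1 0 0 2.4 0" --pt "1 0 0 3.2 0" --pt "1 0 0 3.8 0" --pt "1 0 0 4.3 0" --pt "1 0 0 4.8 0" --pt "1 0 0 4.8 0"

```text
t: 8.93
tcp_pos: [0.5797, -0.255, 0.064]
orientation: [-3.141, -0.0, 1.571]
ft_force: [-0.5, 1.2, 1.7]
gripper_width: 0.0004
grip_force: 0.8
```

Tip is at 42 mm. I'll continue gently to the stop.

Request:
send_rows --pt "1 0 0 0.2 0" --pt "1 0 0 0.4 0" --pt "1 0 0 0.4 0"

```text
t: 9.3
tcp_pos: [0.5801, -0.2551, 0.0623]
orientation: [3.141, -0.0, 1.571]
ft_force: [-9.8, 7.2, 32.9]
gripper_width: 0.0004
grip_force: 14.9
```

Request:
send_rows --pt "1 0 0 0.2 0" --pt "1 0 0 0.2 0" --pt "1 0 0 0.2 0"

```text
t: 9.68
tcp_pos: [0.5802, -0.2551, 0.0617]
orientation: [3.14, -0.001, 1.571]
ft_force: [-18.1, 11.0, 55.8]
gripper_width: 0.0007
grip_force: 25.0
```

Run:
```python
from h import *
snap('side','s4');o=ctrl.get_obs(); print(o['t'],o['tcp_pos'],o['ft_force'])
cv2.imwrite('pics/c4.png',cv2.resize(cv2.imread('pics/s4.png')[130:310,200:410],None,fx=3,fy=3,interpolation=2))
```

```text
9.725 [ 0.58022809 -0.25506494  0.06168827] [-17.98572888  11.27328638  55.59073804]
```

View pics/c4.png

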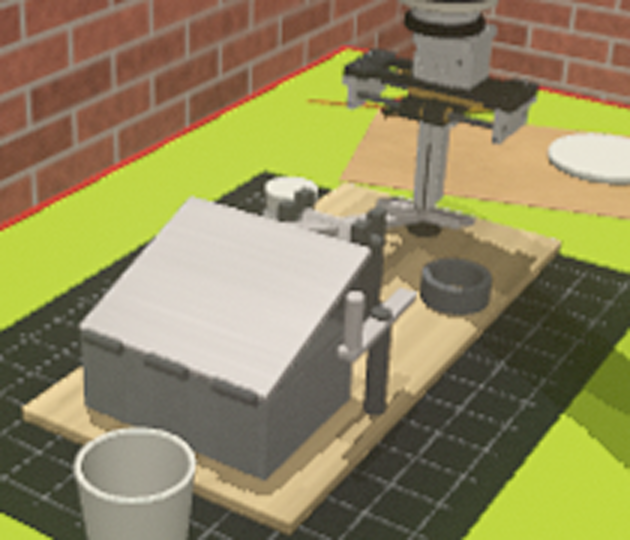

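The picture shows the flap standing open, the pad down on the stop and the keeper clear. The force is higher than it needs to be at 56 N, so I'll ease off by 3 mm.

Request:
send_rows --pt "1 0 0 -0.15 0" --pt "1 0 0 -0.3 0" --pt "1 0 0 -0.3 0" --pt "1 0 0 -0.3 0" --pt "1 0 0 -0.3 0"

```text
t: 10.35
tcp_pos: [0.58, -0.2551, 0.0626]
orientation: [3.141, -0.0, 1.571]
ft_force: [-6.1, 5.8, 22.3]
gripper_width: 0.0005
grip_force: 10.0
```

```bash
python3 -c "
from station import ctrl
print(ctrl.job_done())"
```

```text
the job is handed in; nothing more can be done
None
```

The job is handed in, with no verdict returned. In the last picture the keeper was fully aside, the flap was open and the pad was down on its stop; I then eased the press to about 22 N, which the fingers still hold.

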